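# Fit the shield and pick out the iron-cored choke

## Task

Take the copper shield plate from its wooden stand, slide it down between the black guides of the chassis until fully home and let go. Then lift each of the two green choke cans clear of the bench in turn to feel which is heavier, dropping neither, and stand the lighter one upright on the bench. Present the heavier, iron-cored one for wiring: hold it upright and still about 8 cm above the round orange-rimmed pad on the chassis and finish while still holding it there, with the meter, screwdriver, spool and parts tray left in place.

Things in the scene. Friction and masses are not known exactly. Their poses are not given: they have to be found in the camera images.
- chassis: open aluminium chassis fixed to the bench, deck 200 (x) x 170 (y) x 15 mm; origin at the centre of its underside, z up, yaw varies. Along its two y sides stand low fittings, at most 14 mm above the deck; the shield slot crosses it along its y axis on its +x part, the round pad is on its -x part
- slot_floor (a point): centre of the shield slot at its floor, on the deck (15 mm above the bench), with the chassis axes. The slot is 8 mm wide along x and 114 mm long along y, formed by two black U-shaped upright guides at its two y ends (each holds the last 17 mm of length; the 80 mm between is open). Straight guides to 55 mm above the slot floor, then mouths that flare outward by about 4 mm on each side up to 64 mm above the floor
- pad (a point): centre of the round pad (orange rim 64 mm diameter, black middle), at deck height, 100 mm from the slot on the chassis's -x side; the heavier can is to be held above it
- stand: wooden stand fixed to the bench, 60 (x) x 140 (y) x 35 mm, on the robot's right (-y); origin at the centre of its underside. A slot along its y axis, 8 mm wide, 116 mm long, its floor 10 mm above the bench, holds the plate upright
- plate: loose copper shield plate, 6 (x) x 110 (y) x 90 mm high, about 0.22 kg, with a blue grip bar along its top edge: 14 (x) x 60 (y) mm, from 90 to 110 mm above the plate's lower edge. Origin at the middle of the lower edge, z up; the plate is the same either way round. It starts upright in the stand; grip the bar across x from above
- can_1: upright round can, 46 mm diameter, green side 60 mm high with a black top disc and two brass studs 7 mm high on it; origin at the centre of its underside, z up; stands loose on the bench on the robot's left (+y). The two cans look the same and either may be the heavier; both weigh under 0.65 kg and they differ by at least 0.2 kg. The core sealed inside can shift by 1 to 2 mm
- can_2: upright round can, 46 mm diameter, green side 60 mm high with a black top disc and two brass studs 7 mm high on it; origin at the centre of its underside, z up; stands loose on the bench on the robot's left (+y). The two cans look the same and either may be the heavier; both weigh under 0.65 kg and they differ by at least 0.2 kg. The core sealed inside can shift by 1 to 2 mm
- table: the bench top, grey laminate, its surface at height 0; fixed
- meter: bystander: yellow hand meter, 150 x 75 x 43 mm, loose, lying left of the cans; origin at the centre of its underside
- screwdriver: bystander: screwdriver lying loose near the robot on the right; origin under its middle
- spool: bystander: copper wire spool, 60 mm diameter, 40 mm high, loose, beyond the chassis; origin at the centre of its underside
- parts_tray: bystander: blue parts tray, 110 x 140 x 35 mm, loose, far right; origin at the centre of its underside

How it is judged:
By the outcome, as a careful person would: the job done as asked, in the order asked, and still so for the second after the job is handed in, while the arm keeps its last pose, push and grip.
It also fails if it takes over 72 s, if anything falls off the work surface, if the arm or the gripper's body presses on something with over 40 N, if the wrist force passes 120 N, or if a joint passes its speed limit or range.

## Robot

A 6-joint arm with a two-finger parallel gripper is mounted at the origin on the work surface. World frame = base frame: x ahead of the robot, y to its left, z up, the work surface at z = 0. Lengths are in mm, angles in degrees, forces in N, time in s.
With the tool pointing down it reaches from about 300 to 850 mm from the base axis. Payload 4.2 kg.
Tool frame: the origin (TCP) lies between the finger pads; the fingertips stand 19 mm ahead of it and the grasp point (between the pads) is the TCP; z points along the fingers, x is the direction in which the jaws open and shut, and the axes are right-handed (so a half turn about z gives the same grasp; the last joint's range is limited). The gripper opens to 91 mm and grips with 3 to 60 N. Pads are 32 mm wide; open, the fingers measure 118 mm over their backs; the gripper's body (76 mm by 178 mm) begins 60 mm behind the grasp point.
Start: joints at [-73.74, 18.312, 89.639, -0, 72.044, -1.146], TCP at [172.013, -548.683, 232.976] pointing down, gripper open.
Joint ranges: [-177.97, 177.97], [-48.28, 115.42], [12.27, 149.76], [-77.06, 257.06], [2.81, 150.46], [-146.56, 146.56]. Speed limits (degrees/s): [147.25, 147.25, 180, 180, 180, 180].

## Interface

Orientations are given as [roll, pitch, yaw] about the fixed x, y, z axes, in that order (R = Rz(yaw) Ry(pitch) Rx(roll)).
In Python, from workcell import sensors, grab_frame, env gives the robot as it stands.
- The arm moves only by the tool servo_tool, never from a script. Its argument "motion" is one flat list of numbers, 7 for each row, row after row: the shift along the world's x, y, z in mm, then the turn, a rotation vector about the world's x, y, z in rad, then the opening in per cent of the stroke, from 0 (shut) to 100 (fully open). In form: [x, y, z, rx, ry, rz, grip, x, y, z, rx, ry, rz, grip, ...]. A call has 1 to 10 rows; each row shifts and turns the commanded pose from where the row before left it; what a row does not reach is not made up. A row lasts 1/12 s, in which the tool goes at most 41.7 mm and 7.16 degrees, less where a joint would pass 70% of its speed; a pose out of reach is approached as far as the arm can. A call with a gripper value outside its range is refused whole. The fingers move at their own pace and stop on an object; "newtons" is the grip in N (left out, the last holds). Time passes only in rows, so rows that do not move let the fingers close. It gives the time, the measured TCP pose, the force and the opening at its end, in the units of the state.
- sensors.state(): the state, without advancing time (a new reading comes with each control period).
- grab_frame(name): name is "scene" or "top"; returns a dict with "image" (480x640x3 uint8, red, green, blue), "depth" (480x640 float32, mm along the optical axis (not along the pixel's ray), 0 where there is no reading), "fx", "fy", "cx", "cy" (pixels), "dist_coeffs" ([k1, k2, p1, p2, k3] as OpenCV has them; the pictures are not rectified), "extrinsics" (4x4, takes a point from camera to world coordinates). Camera axes: x right, y up, looking along -z (the intrinsics and any distortion apply to the point x, -y, -z); pixel columns grow to the right and rows downward; lengths in mm; the calibration is good to about 2 mm. A picture is of the moment at which its call begins.
- env.job_done(): hands the job in, once; it reports no verdict.
The state is a dict: "time_s": time; "qpos": joint angles; "qvel": joint speeds; "effort": joint torques, N m; "ee_pos": TCP position; "ee_rot": TCP orientation; "force": force on the tool from outside, world axes, zero at the start; "torque": the same for the moment, N m; "gripper_width": finger opening in mm.
Only numpy, scipy, OpenCV 4.12 (cv2) and the standard library are available. Lean on these libraries where they do the work, as an engineer would, in place of code of your own. Each camera call takes 0.05 s, during which the arm holds its last target.

## Working session

There is one attempt and no reset: what is moved stays moved. The work goes in short steps, Python scripts to look and compute and a tool call to move; the robot and the scene stay as the last step left them, time stands still between calls to the robot, and variables do not carry over. Pictures are saved under pics/ and viewed, and the job is handed in when it is done.

Besides the shell and the picture viewer there is one more tool, called after ">>>" by a JSON object that holds its "api" and its "payload", one argument or row to a line. servo_tool: Moves the arm, as the interface text tells. Its arguments: {"type":"object","properties":{"motion":{"type":"array"},"newtons":{"type":"number"}},"required":["motion"]}

```bash
ls; mkdir -p pics; cat > h.py <<'E'
import numpy as np, cv2
from workcell import sensors, grab_frame, env
def get(n,tag):
    f=grab_frame(n); cv2.imwrite(f'pics/{tag}.png',f['image'][:,:,::-1]); np.savez(f'{tag}.npz',**{k:np.asarray(v) for k,v in f.items()}); return f
def ld(tag): return dict(np.load(f'{tag}.npz'))
def ray(f,uv):
    K=np.array([[f['fx'],0,f['cx']],[0,f['fy'],f['cy']],[0,0,1.]],float)
    p=cv2.undistortPoints(np.array(uv,float).reshape(-1,1,2),K,np.array(f['dist_coeffs'],float)).reshape(-1,2)
    d=np.c_[p[:,0],-p[:,1],-np.ones(len(p))]
    E=np.array(f['extrinsics']); return E[:3,3], d@E[:3,:3].T
def atz(f,uv,z):
    o,d=ray(f,uv); return o+d*((z-o[2])/d[:,2])[:,None]
def cloud(f):
    D=np.array(f['depth']); v,u=np.mgrid[:480,:640]
    o,d=ray(f,np.c_[u.ravel(),v.ravel()]); P=o+d*D.reshape(-1,1); P[D.ravel()==0]=np.nan
    return P.reshape(480,640,3)
E
python3 - <<'E'
from h import *
s=sensors.state()
for k,v in s.items(): print(k,np.round(v,3))
for n in('scene','top'):
    f=get(n,n+'0'); print(n,f['fx'],f['dist_coeffs'],np.round(f['extrinsics'],3))
E
```

```text
pics
time_s 0.0
qpos [-7.3738e+01  1.8352e+01  8.9705e+01 -2.0000e-03  7.2045e+01 -1.1480e+00]
qvel [-0.121  0.081 -0.154 -0.063  0.033 -0.086]
effort [  0.    -41.246 -23.198   0.073   0.046  -0.   ]
ee_pos [ 171.889 -548.218  232.126]
ee_rot [-1.800e+02  1.020e-01 -7.259e+01]
force [-0.769  0.535  0.312]
torque [-0.011 -0.05   0.006]
gripper_width 91.411
scene 617.1452699013141 [0.03130564 0.         0.         0.         0.        ] [[ 6.340000e-01 -5.670000e-01  5.250000e-01  1.375802e+03]
 [ 7.730000e-01  4.570000e-01 -4.400000e-01 -6.397150e+02]
 [ 1.000000e-02  6.860000e-01  7.280000e-01  1.191543e+03]
 [ 0.000000e+00  0.000000e+00  0.000000e+00  1.000000e+00]]
top 611.9959346950634 [0.00044381 0.         0.         0.         0.        ] [[ 2.300000e-02  9.800000e-01 -1.990000e-01  2.712550e+02]
 [-1.000000e+00  2.200000e-02 -5.000000e-03  3.976600e+01]
 [-1.000000e-03  1.990000e-01  9.800000e-01  1.533004e+03]
 [ 0.000000e+00  0.000000e+00  0.000000e+00  1.000000e+00]]
```

View pics/scene0.png

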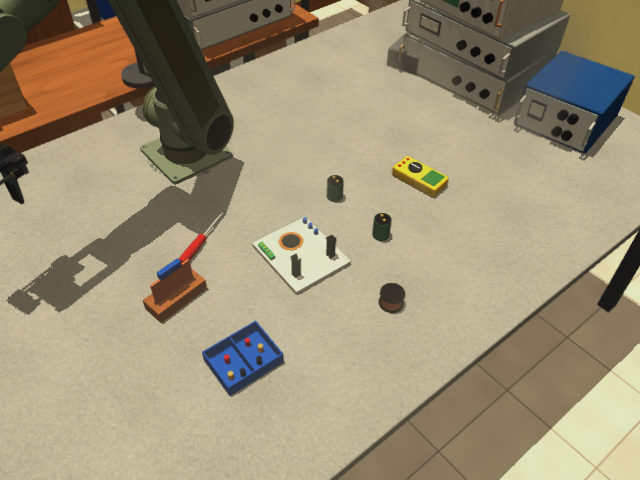

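View pics/top0.png

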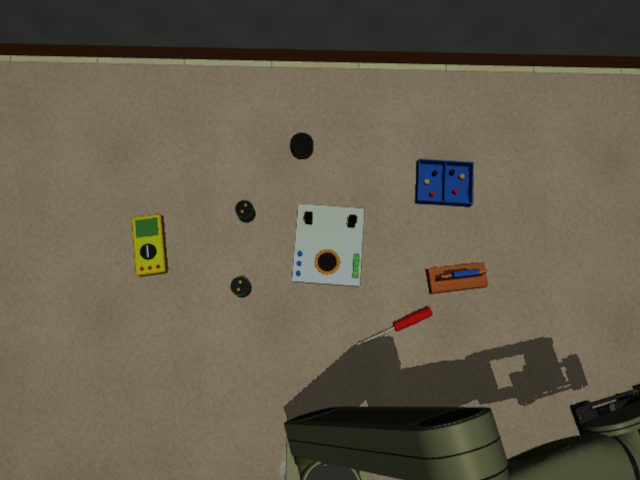

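Both views show everything: the stand with the plate near top(458,275), the chassis at (328,245), the cans at (245,211) and (241,287). Next I'll take enlarged crops for exact pixels.

```bash
python3 - <<'E'
from h import *
def crop(tag,x,y,w,h,s,o):
    im=cv2.imread(f'pics/{tag}.png')[y:y+h,x:x+w]; im=cv2.resize(im,None,fx=s,fy=s,interpolation=cv2.INTER_NEAREST)
    for i in range(0,w,10):
        cv2.putText(im,str(x+i),(i*s,8),0,.3,(255,255,255),1); cv2.line(im,(i*s,10),(i*s,16),(255,255,255),1)
    for j in range(0,h,10): cv2.putText(im,str(y+j),(0,j*s+4),0,.3,(255,255,255),1)
    return cv2.imwrite(f'pics/{o}.png',im)
crop('top0',285,195,90,100,6,'c1'); crop('top0',420,255,75,45,10,'c2')
crop('scene0',245,205,110,90,7,'c3'); crop('scene0',135,250,80,75,8,'c4')
for t in('top0','scene0'):
    P=cloud(ld(t)); print(t, [np.round(P[v,u],0) for u,v in ([(328,220),(328,300),(460,272),(309,215),(245,211)] if t=='top0' else [(310,265),(303,290),(177,272),(380,225)])])
E
```

```text
top0 [array([602.,  14.,  18.]), array([402.,  10.,  -1.]), array([ 463., -293.,  121.]), array([603.,  62.,  65.]), array([611., 220.,  62.])]
scene0 [array([593.,   1.,  13.]), array([639., -58.,   5.]), array([ 465., -293.,   87.]), array([632., 202.,  59.])]
```

View pics/c1.png

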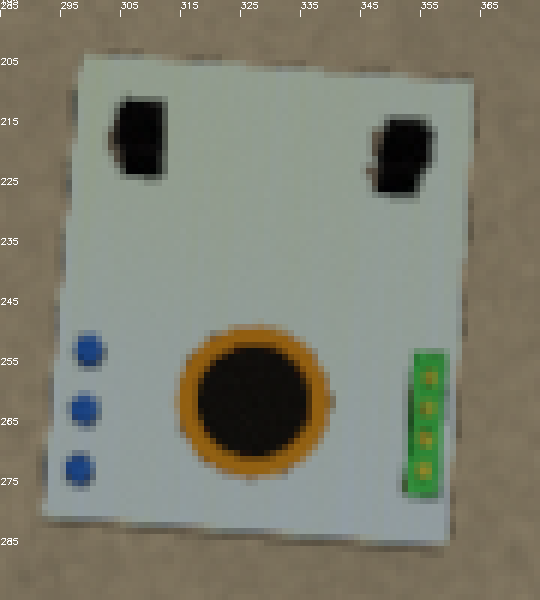

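View pics/c2.png

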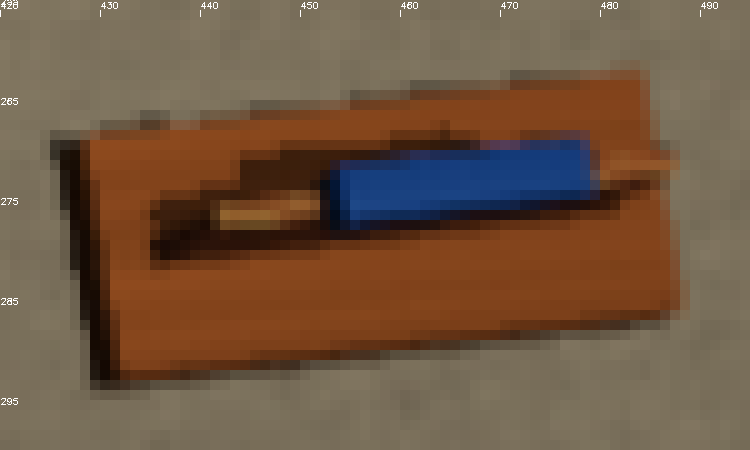

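View pics/c3.png

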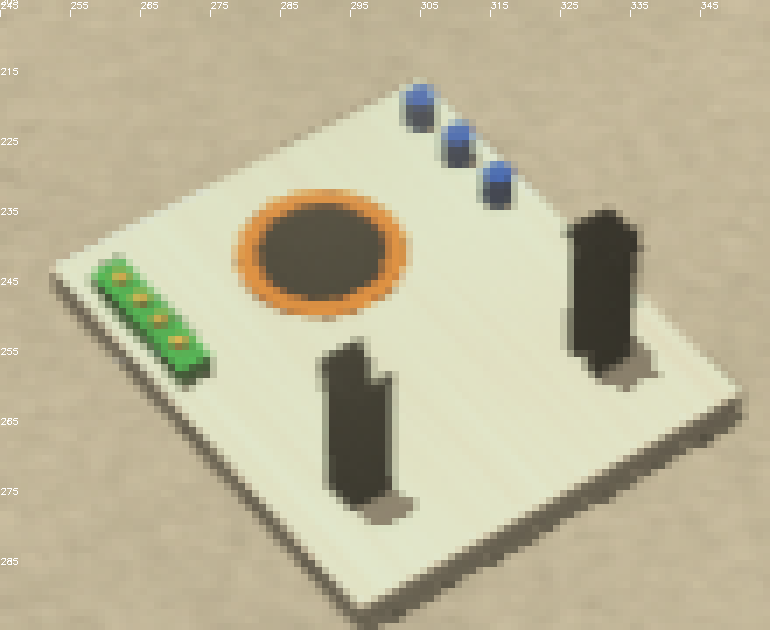

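View pics/c4.png

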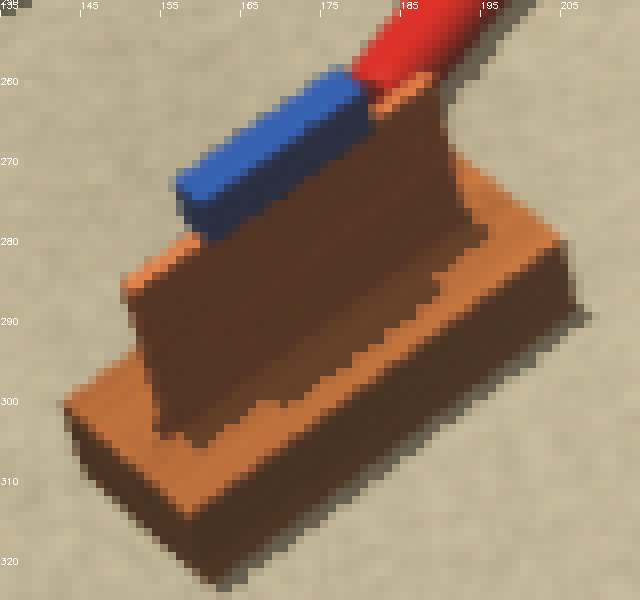

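```bash
cat > m.py <<'E'
from h import *
def crp(c,s,o): return np.array(c,float)/s+np.array(o)-0.5
def tri(fa,a,fb,b):
    oa,da=ray(fa,a);ob,db=ray(fb,b);out=[];g=[]
    for x,y in zip(da,db):
        A=np.c_[x,-y]; t=np.linalg.lstsq(A,ob-oa,rcond=None)[0]; p,q=oa+t[0]*x,ob+t[1]*y
        out.append((p+q)/2); g.append(np.linalg.norm(p-q))
    return np.array(out),np.array(g)
T=ld('top0');S=ld('scene0')
def rep(n,a,b,z):
    P,g=tri(T,a,S,b); print(n,'tri\n',np.round(P,1),'gap',np.round(g,1))
    for nm,f,q in(('top',T,a),('scene',S,b)):
        Q=atz(f,q,z); c=Q.mean(0); l=np.linalg.norm(Q-np.roll(Q,-1,0),axis=1)
        d=Q[3]-Q[0] if 1 else 0
        print(' ',nm,'c',np.round(c,1),'sides',np.round(l,1),'yaws',[round(float(np.degrees(np.arctan2(*(Q[(i+1)%4]-Q[i])[[1,0]]))),1) for i in range(len(Q))])
if __name__=='__main__':
    # order: +x+y(top-left in top view), +x-y, -x-y, -x+y
    a=crp([(82,55),(474,81),(449,543),(42,517)],6,(285,195)); b=crp([(742,390),(362,608),(50,265),(420,83)],7,(245,205))
    rep('deck',a,b,15)
    a=crp([(340,165),(588,138),(598,193),(350,230)],10,(420,255)); b=crp([(365,90),(212,206),(178,182),(330,67)],8,(135,250))
    b=b[[0,1,2,3]]
    rep('bar',a,b,120)
    a=crp([(90,140),(640,65),(682,312),(120,380)],10,(420,255)); b=crp([(560,240),(190,515),(66,403),(440,140)],8,(135,250))
    rep('stand',a,b,35)
    # pad ellipse by colour
    for nm,f in(('top',T),('scene',S)):
        hsv=cv2.cvtColor(f['image'],cv2.COLOR_RGB2HSV)
        roi=np.zeros((480,640),bool)
        if nm=='top': roi[240:282,310:345]=1
        else: roi[228:254,272:308]=1
        m=((hsv[...,0]<22)&(hsv[...,1]>140)&roi).astype(np.uint8)
        h=cv2.convexHull(np.argwhere(m)[:,::-1].astype(np.int32)); e=cv2.fitEllipse(h); 
        print('pad',nm,e,np.round(atz(f,[e[0]],15),1))
E
python3 m.py
python3 - <<'E'
from h import *
def crop(tag,x,y,w,h,s):
    im=cv2.imread(f'pics/{tag}.png')[y:y+h,x:x+w]; return cv2.resize(im,None,fx=s,fy=s,interpolation=cv2.INTER_NEAREST)
g=np.vstack([np.hstack([crop('top0',230,195,30,30,9),crop('scene0',365,205,30,40,9)[:270]]),np.hstack([crop('top0',226,271,30,30,9),crop('scene0',320,170,30,30,9)])])
cv2.imwrite('pics/c5.png',g)
E
```

```text
deck tri
 [[644.7  91.1  12.3]
 [636.8 -76.6  11.6]
 [439.1 -67.7  13.9]
 [446.7 101.6   9.3]] gap [1.  0.6 1.3 0.9]
  top c [541.4  12.3  15. ] sides [166.9 197.  169.  197.8] yaws [-92.6, 177.4, 87.6, -3.2]
  scene c [544.   10.1  15. ] sides [168.6 199.3 166.8 195.7] yaws [-92.6, 177.2, 86.1, -2.2]
bar tri
 [[ 465.4 -279.   117.3]
 [ 474.  -335.7  116.2]
 [ 460.8 -338.2  116.3]
 [ 450.3 -281.6  115.8]] gap [0.7 2.7 1.4 1.2]
  top c [ 462. -308.  120.] sides [58.3 13.  58.6 15.2] yaws [-82.5, -171.4, 99.8, 7.4]
  scene c [ 465.9 -309.5  120. ] sides [56.4 14.  56.2 14.3] yaws [-79.2, -167.7, 101.0, 13.2]
stand tri
 [[ 482.  -236.3   32.4]
 [ 503.3 -373.    33.6]
 [ 442.9 -381.1   31.5]
 [ 423.3 -243.    30.2]] gap [0.1 1.5 0.2 0.5]
  top c [ 462.6 -307.5   35. ] sides [137.8  61.5 139.3  59.3] yaws [-80.9, -172.2, 98.2, 6.3]
  scene c [ 465.3 -309.4   35. ] sides [138.1  58.6 138.6  57. ] yaws [-81.7, -172.3, 97.6, 7.2]
pad top ((326.6178894042969, 261.4426574707031), (24.317983627319336, 24.716754913330078), 90.4000473022461) [[496.5  15.3  15. ]]
pad scene ((290.5011901855469, 240.87271118164062), (17.606483459472656, 23.382116317749023), 87.92000579833984) [[498.7  12.8  15. ]]
```

View pics/c5.png

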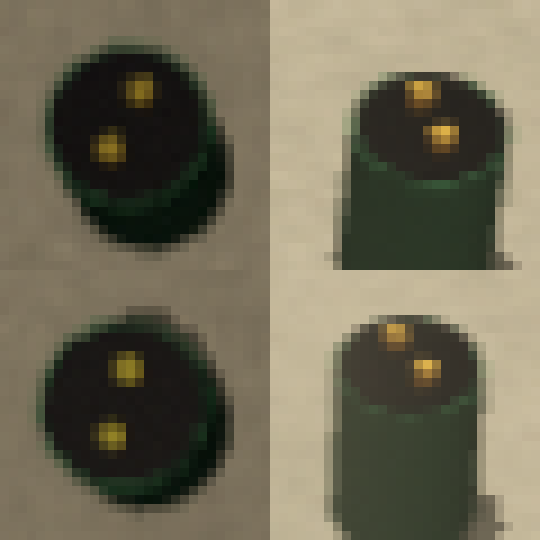

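The two views agree to about 3 mm, and sizes and heights match the text. Estimates: bar (464,-309) at yaw ≈8°, chassis yaw ≈-2.6°, pad (497.6,14), slot ≈(597.5,9.5). Moving above the bar now.

>>> {"api": "servo_tool", "payload": {
  "motion": [24.4,19.9,0,0,0,0.1177,100,24.4,19.9,0,0,0,0.1177,100,24.4,19.9,0,0,0,0.1177,100,24.4,19.9,0,0,0,0.1177,100,24.4,19.9,0,0,0,0.1177,100,24.4,19.9,0,0,0,0.1177,100,24.4,19.9,0,0,0,0.1177,100,24.4,19.9,0,0,0,0.1177,100,24.4,19.9,0,0,0,0.1177,100,24.4,19.9,0,0,0,0.1177,100],
  "newtons": 30
}}

```text
time_s: 0.93
ee_pos: [416.9, -348.4, 232.6]
ee_rot: [-180.0, 0.0, -4.8]
force: [-0.5, -0.2, -0.2]
gripper_width: 91.5
```

>>> {"api": "servo_tool", "payload": {
  "motion": [24,20,-20,0,0,0.1177,100,24,20,-20,0,0,0.1177,100,0,0,-20,0,0,0,100,0,0,0,0,0,0,100,0,0,0,0,0,0,100]
}}

```text
time_s: 1.35
ee_pos: [463.4, -309.1, 172.0]
ee_rot: [-179.9, 0.1, 8.3]
force: [-0.2, -0.3, 0.8]
gripper_width: 91.0
```

```bash
python3 - <<'E'
from h import *
s=sensors.state(); print(s['time_s'],np.round(s['ee_pos'],1),np.round(s['ee_rot'],1))
get('top','top1');get('scene','scene1')
a=cv2.imread('pics/top1.png')[230:320,400:520];b=cv2.imread('pics/scene1.png')[210:330,110:230]
cv2.imwrite('pics/d1.png',np.hstack([cv2.resize(a,(400,300)),cv2.resize(b,(400,300))]))
E
```

```text
1.35 [ 463.4 -309.1  172. ] [-1.799e+02  1.000e-01  8.300e+00]
```

View pics/d1.png

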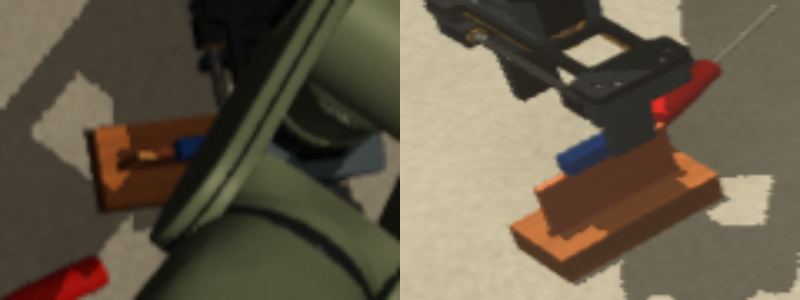

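The gripper sits above the bar, straddling it along its length (scene view). Descending and closing gently.

>>> {"api": "servo_tool", "payload": {
  "motion": [0,0,-20,0,0,0,100,0,0,-20,0,0,0,100,0,0,-20,0,0,0,100,0,0,-2,0,0,0,50,0,0,0,0,0,0,30,0,0,0,0,0,0,0,0,0,0,0,0,0,0,0,0,0,0,0,0,0],
  "newtons": 8
}}

```text
time_s: 2.12
ee_pos: [464.7, -310.4, 112.5]
ee_rot: [179.9, -0.1, 8.3]
force: [-0.1, 0.4, 0.7]
gripper_width: 60.6
```

>>> {"api": "servo_tool", "payload": {
  "motion": [0,0,0,0,0,0,0,0,0,0,0,0,0,0,0,0,0,0,0,0,0,0,0,0,0,0,0,0]
}}

```text
time_s: 2.45
ee_pos: [464.1, -309.7, 111.1]
ee_rot: [180.0, -0.0, 8.3]
force: [-0.0, -0.6, 0.2]
gripper_width: 33.9
```

```bash
python3 -c "
from h import *
s=sensors.state(); print({k:np.round(s[k],2) for k in('ee_pos','ee_rot','force','torque','gripper_width')})"
```

```text
{'ee_pos': array([ 464.11, -309.67,  111.13]), 'ee_rot': array([ 1.7999e+02, -2.0000e-02,  8.3400e+00]), 'force': array([-0.04, -0.59,  0.17]), 'torque': array([ 0.01, -0.11,  0.03]), 'gripper_width': np.float64(33.91)}
```

>>> {"api": "servo_tool", "payload": {
  "motion": [0,0,0,0,0,0,0,0,0,0,0,0,0,0,0,0,0,0,0,0,0,0,0,0,0,0,0,0,0,0,0,0,0,0,0]
}}

```text
time_s: 2.87
ee_pos: [463.9, -309.7, 110.9]
ee_rot: [-180.0, 0.0, 8.3]
force: [-0.2, 0.6, 0.4]
gripper_width: 14.4
```

```bash
python3 -c "
from h import *
s=sensors.state(); print({k:np.round(s[k],2) for k in('ee_pos','ee_rot','force','torque','gripper_width')})"
```

```text
{'ee_pos': array([ 463.88, -309.67,  110.92]), 'ee_rot': array([-1.7999e+02,  2.0000e-02,  8.3400e+00]), 'force': array([-0.19,  0.59,  0.38]), 'torque': array([-0.03,  0.  ,  0.04]), 'gripper_width': np.float64(14.37)}
```

>>> {"api": "servo_tool", "payload": {
  "motion": [0,0,0,0,0,0,0,0,0,0,0,0,0,0,0,0,0,0,0,0,0,0,0,8,0,0,0,0,0,0,12,0,0,0,0,0,0,20,0,0,0,0,0,0,20,0,0,0,0,0,0,20,0,0,0,0,0,0,15,0,0,0,0,0,0,15,0,0,0,0],
  "newtons": 35
}}

```text
time_s: 3.7
ee_pos: [464.1, -309.6, 222.4]
ee_rot: [180.0, -0.1, 8.3]
force: [-0.6, -1.1, -3.4]
gripper_width: 13.9
```

```bash
python3 -c "
from h import *
s=sensors.state(); print({k:np.round(s[k],2) for k in('ee_pos','ee_rot','force','torque','gripper_width')})
get('scene','scene2')
a=cv2.imread('pics/scene2.png')[150:330,80:260];cv2.imwrite('pics/d2.png',cv2.resize(a,None,fx=3,fy=3))
"
```

```text
{'ee_pos': array([ 464.11, -309.57,  222.38]), 'ee_rot': array([ 1.7998e+02, -5.0000e-02,  8.3300e+00]), 'force': array([-0.6 , -1.09, -3.43]), 'torque': array([-0.04, -0.13,  0.02]), 'gripper_width': np.float64(13.93)}
```

View pics/d2.png

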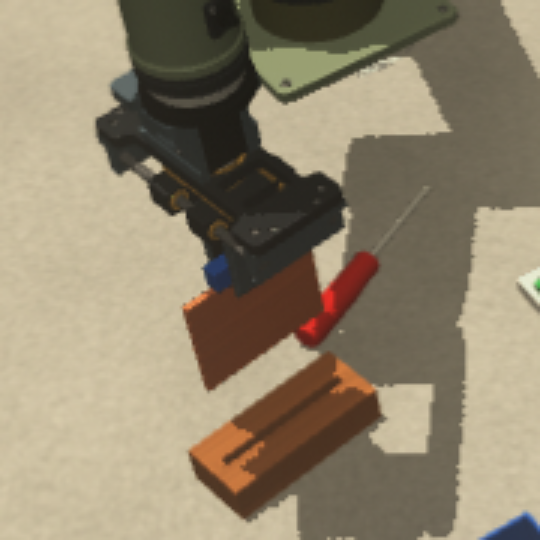

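Plate is clear of the stand, held upright. Carrying it over the slot.

>>> {"api": "servo_tool", "payload": {
  "motion": [5,13,0,0,0,-0.0159,0,11.4,27.4,0,0,0,-0.0159,0,12.4,30,0,0,0,-0.0159,0,12.4,30,0,0,0,-0.0159,0,12.4,30,0,0,0,-0.0159,0,12.4,30,0,0,0,-0.0159,0,12.4,30,0,0,0,-0.0159,0,12.4,30,0,0,0,-0.0159,0,12.4,30,0,0,0,-0.0159,0,12.4,30,0,0,0,-0.0159,0]
}}

```text
time_s: 4.58
ee_pos: [579.8, -27.6, 220.5]
ee_rot: [-180.0, 0.0, -0.8]
force: [-0.3, -0.2, -2.1]
gripper_width: 14.1
```

>>> {"api": "servo_tool", "payload": {
  "motion": [12,25,-5,0,0,-0.0159,0,6,14,-5,0,0,-0.0159,0,0,0,-5,0,0,0,0,0,0,-5,0,0,0,0,0,0,0,0,0,0,0,0,0,0,0,0,0,0]
}}

```text
time_s: 5.08
ee_pos: [596.9, 8.7, 200.5]
ee_rot: [180.0, 0.1, -2.7]
force: [0.2, -0.8, -2.3]
gripper_width: 13.8
```

```bash
python3 -c "
from h import *
s=sensors.state(); print({k:np.round(s[k],2) for k in('ee_pos','ee_rot','force','torque','gripper_width')})
get('scene','scene3');get('top','top3')
a=cv2.imread('pics/scene3.png')[180:300,245:365];cv2.imwrite('pics/d3.png',cv2.resize(a,None,fx=5,fy=5,interpolation=0))
a=cv2.imread('pics/top3.png')[180:300,275:395];cv2.imwrite('pics/d4.png',cv2.resize(a,None,fx=5,fy=5,interpolation=0))
"
```

```text
{'ee_pos': array([596.92,   8.71, 200.48]), 'ee_rot': array([ 1.7998e+02,  8.0000e-02, -2.6600e+00]), 'force': array([ 0.24, -0.77, -2.32]), 'torque': array([-0.04, -0.08, -0.01]), 'gripper_width': np.float64(13.79)}
```

View pics/d3.png

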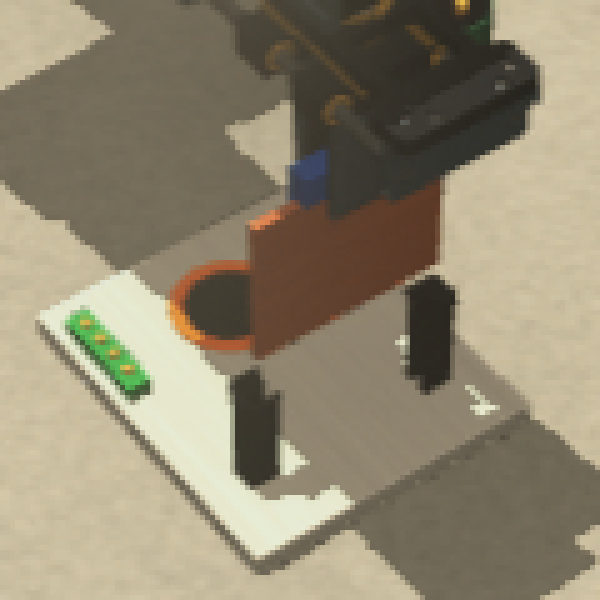

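View pics/d4.png

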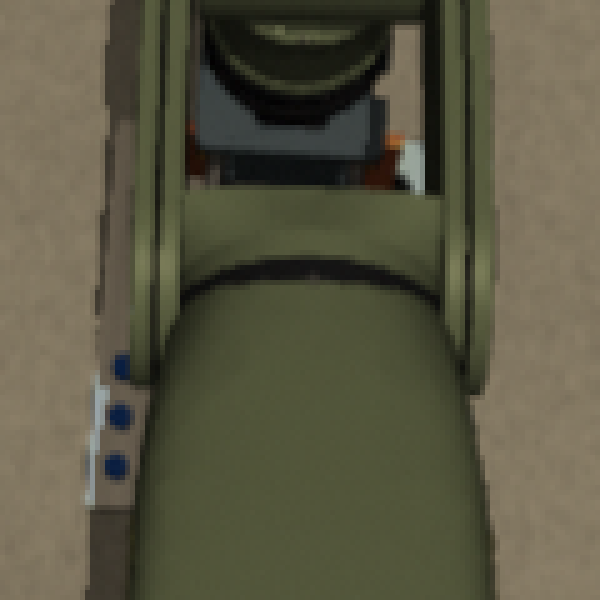

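```bash
python3 - <<'E'
from m import *
F=ld('scene3')
# plate bottom near-face (+x) corners and top corners
for z,c in((100.5,[(257,358),(438,263)]),(190.5,[(250,228),(440,178)])):
    Q=atz(F,crp(c,5,(245,180)),z); print('plate +x face',np.round(Q,1),'mid',np.round(Q.mean(0),1),np.linalg.norm(Q[1]-Q[0]), np.degrees(np.arctan2(*(Q[1]-Q[0])[:2])))
# guides from scene0: project guide model with slot pose s for comparison
def proj(f,P):
    E=np.array(f['extrinsics']);R=E[:3,:3];t=E[:3,3];p=(np.array(P)-t)@R
    K=np.array([[f['fx'],0,f['cx']],[0,f['fy'],f['cy']],[0,0,1.]])
    q=p*np.array([1,-1,-1]); return cv2.projectPoints(q,np.zeros(3),np.zeros(3),K,np.array(f['dist_coeffs'],float))[0].reshape(-1,2)
def ov(f,org,sz,sc,slot,yaw,out):
    im=f['image'][org[1]:org[1]+sz[1],org[0]:org[0]+sz[0],::-1]; im=cv2.resize(im,None,fx=sc,fy=sc,interpolation=0)
    c,s=np.cos(np.radians(yaw)),np.sin(np.radians(yaw)); R=np.array([[c,-s],[s,c]])
    def W(x,y,z): return np.r_[R@[x,y]+slot,15+z]
    for sg in(-1,1):
        for x0,z in((4,0),(4,55),(8,64)):
            P=[W(-x0,sg*40,z),W(x0,sg*40,z),W(x0,sg*57,z),W(-x0,sg*57,z)]
            q=((proj(f,P)+.5-np.array(org))*sc).astype(int); cv2.polylines(im,[q],True,(0,0,255),1)
    q=((proj(f,[W(-100,0,0)])+.5-np.array(org))*sc).astype(int)[0]; cv2.circle(im,tuple(int(v) for v in q),3,(255,0,0),-1)
    return im
A=ov(S,(270,215),(75,65),8,[598.6,8.3],-2.6,'');B=ov(T,(295,200),(75,75),8,[596.4,10.8],-2.6,'')
cv2.imwrite('pics/e1.png',A);cv2.imwrite('pics/e2.png',B)
E
```

```text
plate +x face [[596.6 -45.  100.5]
 [603.1  62.5 100.5]] mid [599.9   8.8 100.5] 107.69318674288566 3.4361725272850165
plate +x face [[596.6 -47.6 190.5]
 [626.2  40.5 190.5]] mid [611.4  -3.5 190.5] 92.8744306112189 18.537867913518884
```

View pics/e1.png

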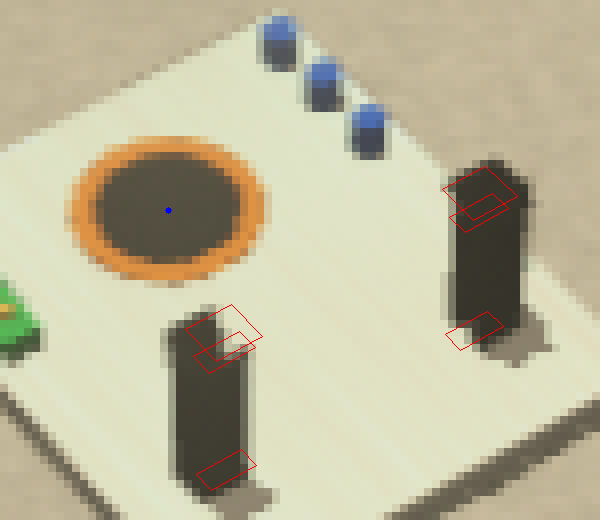

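View pics/e2.png

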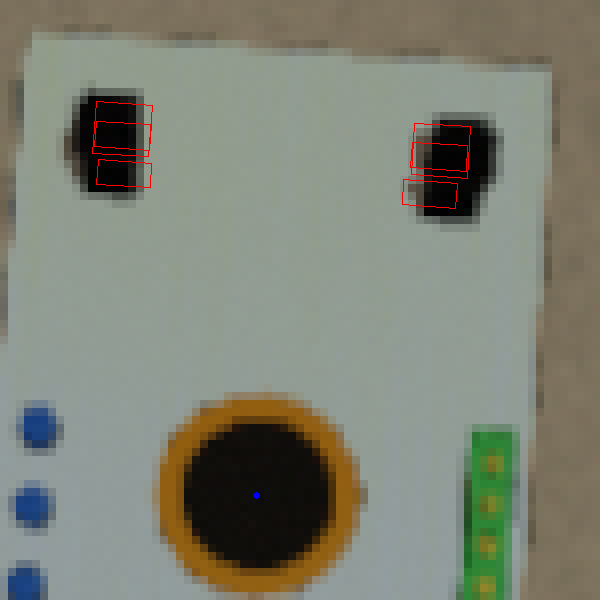

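In the scene picture the plate's lower edge runs (295.6,251.1)–(332.1,231.9), roughly over the guides. I'll lower it to just above the mouths and compare closely.

>>> {"api": "servo_tool", "payload": {
  "motion": [0.5,0,-8,0,0,-0.003,0,0,0,-8,0,0,0,0,0,0,0,0,0,0,0,0,0,0,0,0,0,0]
}}

```text
time_s: 5.52
ee_pos: [597.5, 9.5, 184.0]
ee_rot: [180.0, 0.1, -2.8]
force: [0.2, 0.2, -1.8]
gripper_width: 13.5
```

```bash
cat > ov.py <<'E'
from m import *
def proj(f,P):
    E=np.array(f['extrinsics']);R=E[:3,:3];t=E[:3,3];p=(np.array(P)-t)@R
    K=np.array([[f['fx'],0,f['cx']],[0,f['fy'],f['cy']],[0,0,1.]])
    q=p*np.array([1,-1,-1]); return cv2.projectPoints(q,np.zeros(3),np.zeros(3),K,np.array(f['dist_coeffs'],float))[0].reshape(-1,2)
E
python3 - <<'E'
from ov import *
s=sensors.state(); print({k:np.round(s[k],2) for k in('ee_pos','ee_rot','force','torque','gripper_width')})
f=get('scene','scene4'); p=s['ee_pos'];yaw=s['ee_rot'][2]
org=(280,205);sc=9
im=cv2.resize(f['image'][205:275,280:360,::-1],None,fx=sc,fy=sc,interpolation=0)
c,s_=np.cos(np.radians(yaw)),np.sin(np.radians(yaw)); R=np.array([[c,-s_],[s_,c]])
def W(x,y,z): return np.r_[R@[x,y]+p[:2],p[2]-100.9+z]
for q in ([W(3,-55,0),W(3,55,0),W(3,55,90),W(3,-55,90)],[W(3,-55,0),W(-3,-55,0),W(-3,-55,90),W(3,-55,90)]):
    cv2.polylines(im,[((proj(f,q)+.5-np.array(org))*sc).astype(int)],True,(0,255,0),1)
cv2.imwrite('pics/e3.png',im)
E
```

```text
{'ee_pos': array([597.5 ,   9.49, 184.04]), 'ee_rot': array([ 1.7999e+02,  1.1000e-01, -2.7900e+00]), 'force': array([ 0.21,  0.15, -1.78]), 'torque': array([-0.04, -0.17, -0.  ]), 'gripper_width': np.float64(13.51)}
```

View pics/e3.png

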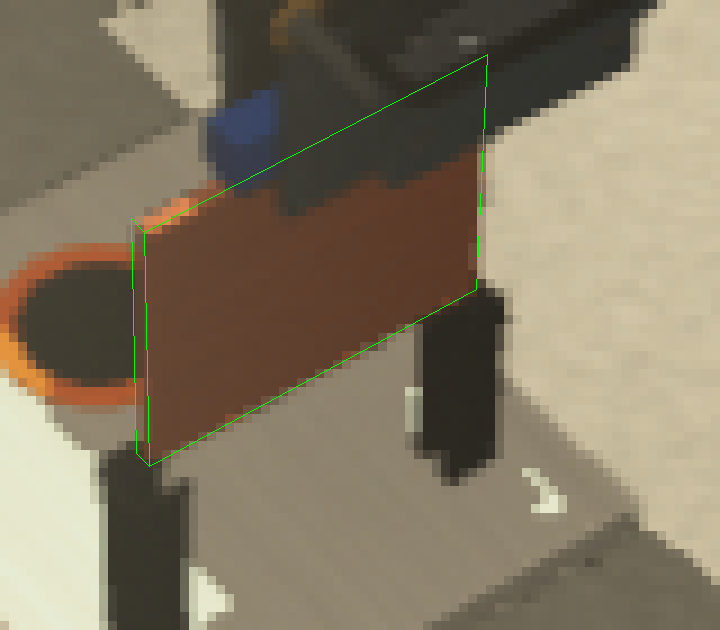

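The model projected at the measured pose fits the plate to under a pixel, so the scene camera is nearly unbiased here. It puts the slot at about (598.6,8), so I'll shift slightly and go down in small steps.

>>> {"api": "servo_tool", "payload": {
  "motion": [0.7,-0.8,0,0,0,0,0,0,0,-3,0,0,0,0,0,0,-3,0,0,0,0,0,0,-3,0,0,0,0,0,0,-2,0,0,0,0,0,0,-2,0,0,0,0,0,0,0,0,0,0,0]
}}

```text
time_s: 6.15
ee_pos: [598.5, 9.0, 171.4]
ee_rot: [180.0, 0.1, -2.8]
force: [0.5, 0.4, -2.2]
gripper_width: 13.8
```

>>> {"api": "servo_tool", "payload": {
  "motion": [0,0,-2,0,0,0,0,0,0,-2,0,0,0,0,0,0,-2,0,0,0,0,0,0,0,0,0,0,0]
}}

```text
time_s: 6.48
ee_pos: [598.3, 8.9, 165.3]
ee_rot: [180.0, 0.1, -2.8]
force: [-1.3, -0.5, -2.4]
gripper_width: 13.7
```

```bash
python3 - <<'E'
from ov import *
s=sensors.state(); print({k:np.round(s[k],2) for k in('ee_pos','ee_rot','force','torque','gripper_width')})
f=get('scene','scene5')
cv2.imwrite('pics/e4.png',cv2.resize(f['image'][205:275,280:360,::-1],None,fx=8,fy=8,interpolation=0))
E
```

```text
{'ee_pos': array([598.3 ,   8.93, 165.3 ]), 'ee_rot': array([ 1.80e+02,  7.00e-02, -2.77e+00]), 'force': array([-1.32, -0.52, -2.38]), 'torque': array([ 0.  ,  0.34, -0.1 ]), 'gripper_width': np.float64(13.73)}
```

View pics/e4.png

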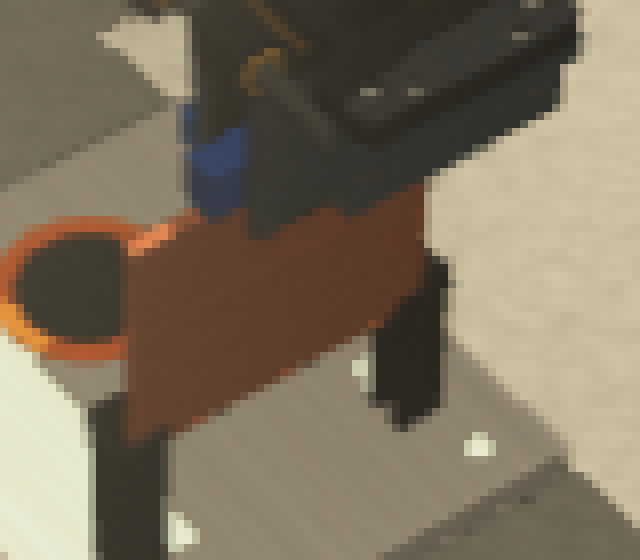

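```bash
python3 - <<'E'
from ov import *
s=sensors.state(); p=s['ee_pos'];yaw=s['ee_rot'][2];f=ld('scene5')
org=(280,205);sc=10
im=cv2.resize(f['image'][205:265,280:345,::-1],None,fx=sc,fy=sc,interpolation=0)
c,s_=np.cos(np.radians(yaw)),np.sin(np.radians(yaw)); R=np.array([[c,-s_],[s_,c]])
def W(x,y,z): return np.r_[R@[x,y]+p[:2],z]
b=p[2]-100.9
L=[([W(3,-55,b),W(3,55,b),W(3,55,b+90),W(3,-55,b+90)],(0,255,0))]
for sg in(-1,1):
    L.append(([W(4,sg*40,70),W(8,sg*40,79),W(8,sg*57,79),W(4,sg*57,70)],(0,255,255)))
    L.append(([W(-4,sg*40,70),W(-8,sg*40,79),W(-8,sg*57,79),W(-4,sg*57,70)],(255,0,255)))
for q,col in L: cv2.polylines(im,[((proj(f,q)+.5-np.array(org))*sc).astype(int)],True,col,1)
cv2.imwrite('pics/e5.png',im)
E
```

```text
(no output)
```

View pics/e5.png

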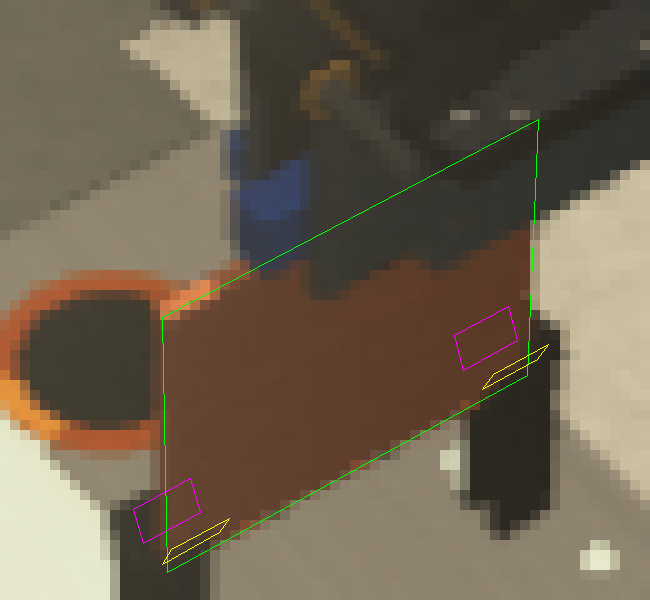

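Both lower corners of the plate are hidden behind the guides' +x walls and the forces are small, so it has entered. Continuing down.

>>> {"api": "servo_tool", "payload": {
  "motion": [0,0,-2,0,0,0,0,0,0,-3,0,0,0,0,0,0,-3,0,0,0,0,0,0,-3,0,0,0,0,0,0,-3,0,0,0,0,0,0,0,0,0,0,0]
}}

```text
time_s: 7.03
ee_pos: [598.4, 8.9, 151.0]
ee_rot: [180.0, 0.1, -2.8]
force: [-2.9, -0.5, -3.9]
gripper_width: 13.8
```

```bash
python3 -c "
from h import *
s=sensors.state(); print({k:np.round(s[k],2) for k in('ee_pos','ee_rot','force','torque','gripper_width')})"
```

```text
{'ee_pos': array([598.36,   8.85, 151.01]), 'ee_rot': array([ 1.7999e+02,  8.0000e-02, -2.7700e+00]), 'force': array([-2.89, -0.54, -3.93]), 'torque': array([ 0.03,  0.57, -0.09]), 'gripper_width': np.float64(13.78)}
```

>>> {"api": "servo_tool", "payload": {
  "motion": [-0.6,0,-2,0,0,0,0,0,0,-3,0,0,0,0,0,0,-3,0,0,0,0,0,0,-3,0,0,0,0,0,0,-3,0,0,0,0,0,0,-3,0,0,0,0,0,0,-3,0,0,0,0,0,0,-3,0,0,0,0,0,0,0,0,0,0,0]
}}

```text
time_s: 7.78
ee_pos: [598.0, 8.8, 128.1]
ee_rot: [180.0, 0.0, -2.8]
force: [-2.4, -0.2, -5.0]
gripper_width: 13.6
```

```bash
python3 -c "
from h import *
s=sensors.state(); print({k:np.round(s[k],2) for k in('ee_pos','ee_rot','force','torque','gripper_width')})"
```

```text
{'ee_pos': array([598.03,   8.85, 128.09]), 'ee_rot': array([ 1.7999e+02,  4.0000e-02, -2.7600e+00]), 'force': array([-2.37, -0.17, -5.05]), 'torque': array([ 0.  ,  0.52, -0.14]), 'gripper_width': np.float64(13.65)}
```

>>> {"api": "servo_tool", "payload": {
  "motion": [-0.5,0,-2,0,0,0,0,0,0,-3,0,0,0,0,0,0,-3,0,0,0,0,0,0,-2,0,0,0,0,0,0,-1,0,0,0,0,0,0,-1,0,0,0,0,0,0,0,0,0,0,0]
}}

```text
time_s: 8.37
ee_pos: [597.9, 8.9, 116.8]
ee_rot: [180.0, -0.0, -2.8]
force: [-1.6, -0.8, -2.6]
gripper_width: 13.9
```

```bash
python3 -c "
from h import *
s=sensors.state(); print({k:np.round(s[k],2) for k in('ee_pos','ee_rot','force','torque','gripper_width')})"
```

```text
{'ee_pos': array([597.86,   8.89, 116.76]), 'ee_rot': array([ 1.80e+02, -2.00e-02, -2.77e+00]), 'force': array([-1.55, -0.77, -2.59]), 'torque': array([-0.05,  0.37, -0.08]), 'gripper_width': np.float64(13.88)}
```

>>> {"api": "servo_tool", "payload": {
  "motion": [-0.2,0,-0.7,0,0,0,0,0,0,-0.7,0,0,0,0,0,0,-0.5,0,0,0,0,0,0,0,0,0,0,0]
}}

```text
time_s: 8.7
ee_pos: [597.9, 8.9, 115.9]
ee_rot: [-180.0, -0.1, -2.8]
force: [-1.6, 0.0, 4.7]
gripper_width: 13.8
```

```bash
python3 -c "
from h import *
s=sensors.state(); print({k:np.round(s[k],2) for k in('ee_pos','ee_rot','force','torque','gripper_width')})"
```

```text
{'ee_pos': array([597.87,   8.86, 115.94]), 'ee_rot': array([-1.80e+02, -8.00e-02, -2.77e+00]), 'force': array([-1.59,  0.05,  4.68]), 'torque': array([-0.07,  0.59, -0.05]), 'gripper_width': np.float64(13.81)}
```

The floor is felt at TCP z 115.9, as expected for a bottom at 15 mm. One small push to seat it, then open.

>>> {"api": "servo_tool", "payload": {
  "motion": [0,0,-0.6,0,0,0,0,0,0,0,0,0,0,0,0,0,0,0,0,0,5,0,0,0,0,0,0,20,0,0,0,0,0,0,40,0,0,0,0,0,0,70,0,0,0,0,0,0,70,0,0,0,0,0,0,70,0,0,0,0,0,0,70]
}}

```text
time_s: 9.45
ee_pos: [597.7, 8.9, 114.3]
ee_rot: [-180.0, -0.0, -2.8]
force: [0.2, -0.5, -0.1]
gripper_width: 49.0
```

```bash
python3 -c "
from h import *
s=sensors.state(); print({k:np.round(s[k],2) for k in('ee_pos','ee_rot','force','torque','gripper_width')})"
```

```text
{'ee_pos': array([597.68,   8.92, 114.31]), 'ee_rot': array([-1.80e+02, -2.00e-02, -2.77e+00]), 'force': array([ 0.19, -0.51, -0.13]), 'torque': array([-0.  , -0.1 ,  0.02]), 'gripper_width': np.float64(48.97)}
```

>>> {"api": "servo_tool", "payload": {
  "motion": [0,0,15,0,0,0,70,0,0,30,0,0,0,70,0,0,35,0,0,0,100,0,0,35,0,0,0,100,0,0,30,0,0,0,100,0,0,10,0,0,0,100]
}}

```text
time_s: 9.95
ee_pos: [599.5, 8.9, 274.8]
ee_rot: [-180.0, -0.5, -2.8]
force: [0.7, 0.7, -0.2]
gripper_width: 87.7
```

```bash
python3 - <<'E'
from ov import *
s=sensors.state(); print(s['time_s'],np.round(s['ee_pos'],1))
P,g=tri(T,[(243.7,207.9),(239.6,285.3)],S,[(382.6,218.6),(334.9,179.8)]); print(np.round(P,1),np.round(g,1))
print(np.round(atz(T,[(243.7,207.9),(239.6,285.3)],60),1),np.round(atz(S,[(382.6,218.6),(334.9,179.8)],60),1))
# depth cluster check
for t in('top0','scene0'):
    P=cloud(ld(t)); 
    for c in((625,208),(437,215)):
        m=(np.hypot(P[...,0]-c[0],P[...,1]-c[1])<45)&(P[...,2]>54)&(P[...,2]<75); q=P[m]; print(t,c,m.sum(),np.round((q.min(0)+q.max(0))/2,1),np.round(np.median(q,0),1))
f=get('scene','scene6')
cv2.imwrite('pics/e6.png',cv2.resize(f['image'][195:295,245:365,::-1],None,fx=6,fy=6,interpolation=0))
E
```

```text
9.95 [599.5   8.9 274.8]
[[619.  223.4  58.7]
 [427.  224.6  59.5]] [0.7 0.2]
[[618.9 223.5  60. ]
 [427.1 224.7  60. ]] [[619.7 222.   60. ]
 [427.4 224.1  60. ]]
top0 (625, 208) 268 [618.9 222.7  63.3] [618.1 222.2  61. ]
top0 (437, 215) 288 [427.6 225.1  63.4] [427.6 224.2  60.9]
scene0 (625, 208) 196 [618.6 219.5  64.2] [621.  217.3  59.8]
scene0 (437, 215) 161 [426.8 222.5  61.5] [428.8 220.   59.9]
```

View pics/e6.png

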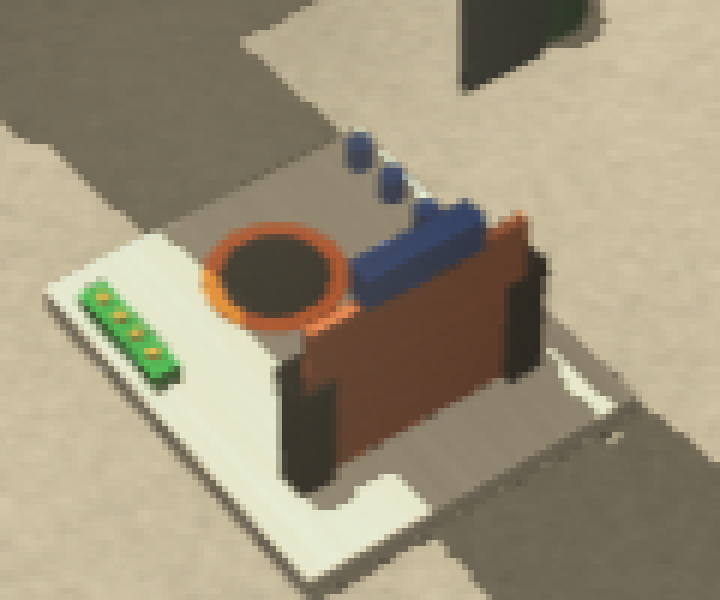

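The plate is fully home, well down between the guides and the bar clear. The cans stand at (619,222.7) and (427,224.5), tops at about 59–60 mm. Going to the far can, A, first.

>>> {"api": "servo_tool", "payload": {
  "motion": [2,15,0,0,0,0,100,3,30,0,0,0,0,100,3,34,0,0,0,0,100,3,34,-5,0,0,0,100,3,34,-15,0,0,0,100,3,34,-30,0,0,0,100,3,23,-32,0,0,0,100,1.3,9.8,-33,0,0,0,100,0,0,-20,0,0,0,100,0,0,0,0,0,0,100]
}}

```text
time_s: 10.83
ee_pos: [614.2, 219.5, 129.2]
ee_rot: [179.7, 0.8, -2.7]
force: [-0.5, -1.0, -0.9]
gripper_width: 91.4
```

```bash
python3 - <<'E'
from ov import *
s=sensors.state(); print(s['time_s'],np.round(s['ee_pos'],1))
a=get('scene','scene7')['image'][170:270,330:450,::-1];b=get('top','top7')['image'][160:260,180:300,::-1]
cv2.imwrite('pics/e7.png',np.hstack([cv2.resize(a,(390,325)),cv2.resize(b,(390,325))]))
E
```

```text
10.8333 [614.2 219.5 129.2]
```

View pics/e7.png

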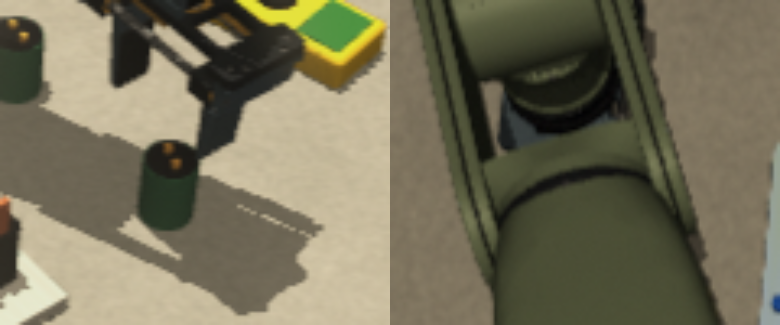

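>>> {"api": "servo_tool", "payload": {
  "motion": [0,0,0,0,0,0,100,0,0,0,0,0,0,100]
}}

```text
time_s: 11.1
ee_pos: [619.7, 219.7, 138.9]
ee_rot: [-179.9, -0.2, -2.8]
force: [-0.4, -1.2, 0.5]
gripper_width: 91.1
```

>>> {"api": "servo_tool", "payload": {
  "motion": [-0.5,3,-15,0,0,0,100,0,0,-25,0,0,0,100,0,0,-25,0,0,0,100,0,0,-22,0,0,0,100,0,0,-12,0,0,0,100,0,0,-4,0,0,0,100,0,0,0,0,0,0,100,0,0,0,0,0,0,60],
  "newtons": 10
}}

```text
time_s: 11.77
ee_pos: [619.2, 223.1, 35.5]
ee_rot: [-179.9, -0.2, -2.8]
force: [-0.1, 0.1, 0.0]
gripper_width: 87.2
```

```bash
python3 - <<'E'
from ov import *
s=sensors.state(); print({k:np.round(s[k],2) for k in('ee_pos','ee_rot','force','torque','gripper_width')})
a=get('scene','scene8')['image'][170:270,330:450,::-1]
cv2.imwrite('pics/e8.png',cv2.resize(a,None,fx=5,fy=5))
E
```

```text
{'ee_pos': array([619.21, 223.11,  35.55]), 'ee_rot': array([-1.7994e+02, -1.6000e-01, -2.7900e+00]), 'force': array([-0.14,  0.15,  0.04]), 'torque': array([-0.01, -0.13, -0.03]), 'gripper_width': np.float64(87.16)}
```

View pics/e8.png

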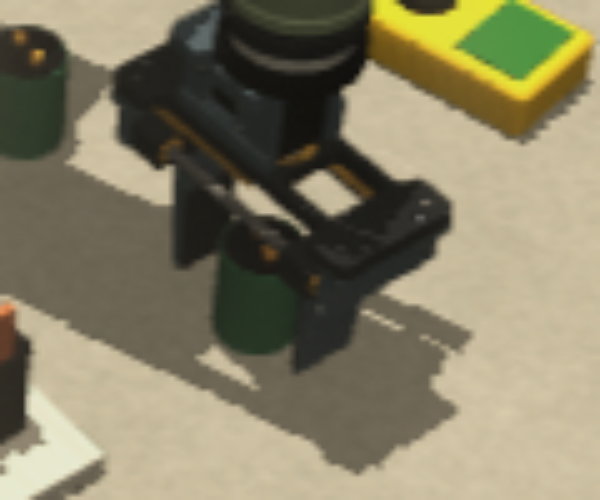

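The fingers straddle the can. Closing, then lifting firmly.

>>> {"api": "servo_tool", "payload": {
  "motion": [0,0,0,0,0,0,50,0,0,0,0,0,0,40,0,0,0,0,0,0,40,0,0,0,0,0,0,30,0,0,0,0,0,0,30,0,0,0,0,0,0,30,0,0,0,0,0,0,30,0,0,0,0,0,0,30],
  "newtons": 10
}}

```text
time_s: 12.48
ee_pos: [618.1, 222.9, 34.1]
ee_rot: [-180.0, -0.0, -2.8]
force: [0.3, 0.2, 1.3]
gripper_width: 45.5
```

>>> {"api": "servo_tool", "payload": {
  "motion": [0,0,0,0,0,0,20,0,0,0,0,0,0,20,0,0,0,0,0,0,20,0,0,0,0,0,0,20],
  "newtons": 45
}}

```text
time_s: 12.82
ee_pos: [618.1, 222.9, 34.1]
ee_rot: [-180.0, -0.0, -2.8]
force: [-0.7, 0.3, 1.7]
gripper_width: 45.1
```

```bash
python3 -c "
from h import *
s=sensors.state(); print({k:np.round(s[k],2) for k in('ee_pos','ee_rot','force','torque','gripper_width')})"
```

```text
{'ee_pos': array([618.08, 222.93,  34.08]), 'ee_rot': array([-1.7999e+02, -1.0000e-02, -2.7800e+00]), 'force': array([-0.75,  0.28,  1.74]), 'torque': array([-0.03,  0.01, -0.06]), 'gripper_width': np.float64(45.14)}
```

>>> {"api": "servo_tool", "payload": {
  "motion": [0,0,4,0,0,0,20,0,0,8,0,0,0,20,0,0,12,0,0,0,20,0,0,12,0,0,0,20,0,0,6,0,0,0,20,0,0,2,0,0,0,20,0,0,0,0,0,0,20,0,0,0,0,0,0,20,0,0,0,0,0,0,20,0,0,0,0,0,0,20]
}}

```text
time_s: 13.65
ee_pos: [617.6, 222.7, 77.3]
ee_rot: [180.0, 0.1, -2.8]
force: [-0.1, -0.1, -5.3]
gripper_width: 45.1
```

>>> {"api": "servo_tool", "payload": {
  "motion": [0,0,0,0,0,0,20,0,0,0,0,0,0,20]
}}

```text
time_s: 13.82
ee_pos: [617.9, 222.8, 77.5]
ee_rot: [180.0, 0.0, -2.8]
force: [0.5, -0.4, -5.0]
gripper_width: 44.9
```

>>> {"api": "servo_tool", "payload": {
  "motion": [0,0,0,0,0,0,20,0,0,0,0,0,0,20]
}}

```text
time_s: 13.98
ee_pos: [618.0, 222.9, 77.8]
ee_rot: [180.0, 0.0, -2.8]
force: [-0.3, 1.1, -4.6]
gripper_width: 45.4
```

>>> {"api": "servo_tool", "payload": {
  "motion": [0,0,0,0,0,0,20,0,0,0,0,0,0,20]
}}

```text
time_s: 14.15
ee_pos: [618.1, 222.9, 78.0]
ee_rot: [180.0, -0.0, -2.8]
force: [0.1, -0.6, -5.9]
gripper_width: 45.3
```

```bash
python3 - <<'E'
from ov import *
s=sensors.state(); print({k:np.round(s[k],2) for k in('ee_pos','ee_rot','force','torque','effort','gripper_width')})
a=get('scene','scene9')['image'][150:270,330:450,::-1]
cv2.imwrite('pics/e9.png',cv2.resize(a,None,fx=4,fy=4))
E
```

```text
{'ee_pos': array([618.07, 222.88,  77.96]), 'ee_rot': array([180.  ,  -0.  ,  -2.78]), 'force': array([ 0.09, -0.6 , -5.93]), 'torque': array([ 0.02, -0.14,  0.02]), 'effort': array([-0.000e+00, -5.455e+01, -2.205e+01,  7.000e-02,  1.000e-02,
        0.000e+00]), 'gripper_width': np.float64(45.29)}
```

View pics/e9.png

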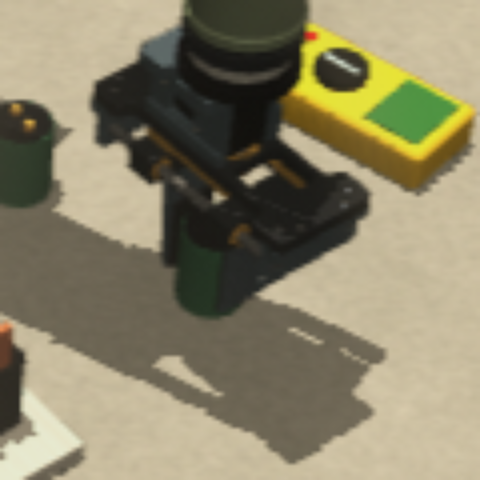

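Can A is clear of the bench and weighs about 5.3 N (~0.54 kg). Setting it back down gently.

>>> {"api": "servo_tool", "payload": {
  "motion": [0,0,-8,0,0,0,20,0,0,-12,0,0,0,20,0,0,-12,0,0,0,20,0,0,-6,0,0,0,20,0,0,-3,0,0,0,20,0,0,-2,0,0,0,20,0,0,-1,0,0,0,20,0,0,0,0,0,0,20,0,0,0,0,0,0,20]
}}

```text
time_s: 14.95
ee_pos: [619.0, 223.2, 34.3]
ee_rot: [-179.9, -0.1, -2.8]
force: [-0.5, 1.1, -5.0]
gripper_width: 45.1
```

```bash
python3 -c "
from h import *
s=sensors.state(); print({k:np.round(s[k],2) for k in('ee_pos','ee_rot','force','torque','gripper_width')})"
```

```text
{'ee_pos': array([618.99, 223.2 ,  34.34]), 'ee_rot': array([-1.7994e+02, -1.4000e-01, -2.7700e+00]), 'force': array([-0.48,  1.14, -4.95]), 'torque': array([-0.03, -0.08, -0.07]), 'gripper_width': np.float64(45.09)}
```

>>> {"api": "servo_tool", "payload": {
  "motion": [0,0,-0.3,0,0,0,20,0,0,0,0,0,0,20,0,0,0,0,0,0,20]
}}

```text
time_s: 15.2
ee_pos: [619.0, 223.2, 34.1]
ee_rot: [-180.0, -0.1, -2.8]
force: [0.4, 0.2, -2.9]
gripper_width: 45.3
```

```bash
python3 -c "
from h import *
s=sensors.state(); print({k:np.round(s[k],2) for k in('ee_pos','ee_rot','force','torque','gripper_width')})"
```

```text
{'ee_pos': array([618.95, 223.19,  34.15]), 'ee_rot': array([-1.7995e+02, -1.3000e-01, -2.7700e+00]), 'force': array([ 0.43,  0.17, -2.92]), 'torque': array([ 0.03, -0.28,  0.02]), 'gripper_width': np.float64(45.28)}
```

>>> {"api": "servo_tool", "payload": {
  "motion": [0,0,-0.4,0,0,0,20,0,0,0,0,0,0,20,0,0,0,0,0,0,55,0,0,0,0,0,0,65,0,0,0,0,0,0,100,0,0,0,0,0,0,100,0,0,0,0,0,0,100,0,0,0,0,0,0,100]
}}

```text
time_s: 15.87
ee_pos: [618.0, 222.9, 33.3]
ee_rot: [180.0, -0.0, -2.8]
force: [0.7, -0.7, -0.7]
gripper_width: 80.6
```

```bash
python3 -c "
from h import *
s=sensors.state(); print({k:np.round(s[k],2) for k in('ee_pos','ee_rot','force','torque','gripper_width')})"
```

```text
{'ee_pos': array([618.02, 222.9 ,  33.29]), 'ee_rot': array([180.  ,  -0.  ,  -2.77]), 'force': array([ 0.71, -0.67, -0.73]), 'torque': array([-0.05, -0.09,  0.06]), 'gripper_width': np.float64(80.6)}
```

>>> {"api": "servo_tool", "payload": {
  "motion": [0,0,10,0,0,0,100,0,0,25,0,0,0,100,0,0,30,0,0,0,100,0,0,30,0,0,0,100,-15,0,15,0,0,0,100,-35,0.5,0,0,0,0,100,-38,0.5,0,0,0,0,100,-38,0.5,0,0,0,0,100,-35,0,0,0,0,0,100,-20,0,0,0,0,0,100]
}}

```text
time_s: 16.7
ee_pos: [433.1, 223.7, 143.8]
ee_rot: [180.0, 0.1, -2.7]
force: [-0.3, 0.0, 0.4]
gripper_width: 91.0
```

>>> {"api": "servo_tool", "payload": {
  "motion": [-10,0,0,0,0,0,100,0,0,0,0,0,0,100,0,0,0,0,0,0,100]
}}

```text
time_s: 16.95
ee_pos: [428.3, 224.9, 144.1]
ee_rot: [-179.9, -0.2, -2.7]
force: [0.9, 0.8, -0.8]
gripper_width: 90.8
```

```bash
python3 - <<'E'
from ov import *
s=sensors.state(); print({k:np.round(s[k],2) for k in('ee_pos','ee_rot','force','torque','effort','gripper_width')})
a=get('scene','scene10')['image'][140:270,300:450,::-1]
cv2.imwrite('pics/e10.png',cv2.resize(a,None,fx=4,fy=4))
E
```

```text
{'ee_pos': array([428.32, 224.86, 144.13]), 'ee_rot': array([-1.7993e+02, -1.6000e-01, -2.7500e+00]), 'force': array([ 0.91,  0.8 , -0.77]), 'torque': array([-0.01, -0.07,  0.04]), 'effort': array([ 4.200e-01, -3.524e+01, -1.904e+01,  1.000e-01,  1.300e-01,
        1.000e-02]), 'gripper_width': np.float64(90.84)}
```

View pics/e10.png

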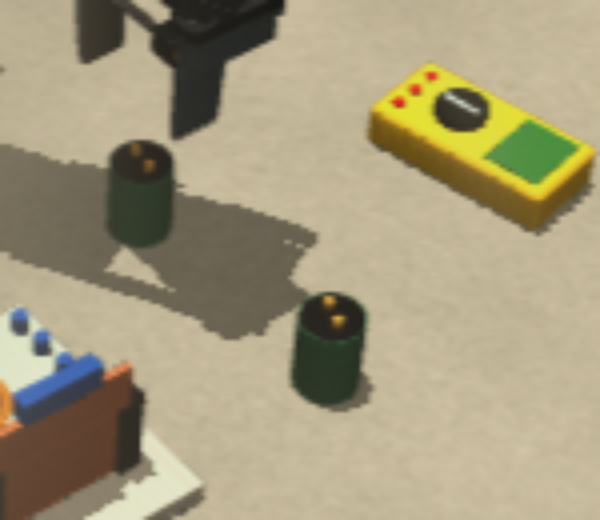

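Can A stands upright where it was. Descending on can B.

>>> {"api": "servo_tool", "payload": {
  "motion": [-1,0,-15,0,0,0,100,0,0,-27,0,0,0,100,0,0,-27,0,0,0,100,0,0,-22,0,0,0,100,0,0,-12,0,0,0,100,0,0,-6,0,0,0,100,0,0,0,0,0,0,100,0,0,0,0,0,0,60,0,0,0,0,0,0,50,0,0,0,0,0,0,40],
  "newtons": 10
}}

```text
time_s: 17.83
ee_pos: [427.1, 224.8, 35.2]
ee_rot: [-179.9, -0.1, -2.8]
force: [-0.1, 0.8, 0.7]
gripper_width: 74.1
```

>>> {"api": "servo_tool", "payload": {
  "motion": [0,0,0,0,0,0,40,0,0,0,0,0,0,30,0,0,0,0,0,0,30,0,0,0,0,0,0,30,0,0,0,0,0,0,30,0,0,0,0,0,0,30]
}}

```text
time_s: 18.33
ee_pos: [426.4, 224.5, 34.6]
ee_rot: [-180.0, -0.1, -2.8]
force: [0.6, 0.4, 2.4]
gripper_width: 45.9
```

>>> {"api": "servo_tool", "payload": {
  "motion": [0,0,0,0,0,0,20,0,0,0,0,0,0,20,0,0,0,0,0,0,20,0,0,0,0,0,0,20],
  "newtons": 45
}}

```text
time_s: 18.67
ee_pos: [426.4, 224.5, 34.6]
ee_rot: [-180.0, -0.1, -2.8]
force: [0.7, -0.6, 4.3]
gripper_width: 45.6
```

```bash
python3 - <<'E'
from ov import *
s=sensors.state(); print({k:np.round(s[k],2) for k in('ee_pos','ee_rot','force','torque','effort','gripper_width')})
E
```

```text
{'ee_pos': array([426.42, 224.5 ,  34.57]), 'ee_rot': array([-1.7998e+02, -5.0000e-02, -2.7700e+00]), 'force': array([ 0.66, -0.64,  4.32]), 'torque': array([-0.15, -0.19,  0.02]), 'effort': array([ 4.300e-01, -3.504e+01, -1.368e+01,  2.600e-01,  3.000e-02,
        4.000e-02]), 'gripper_width': np.float64(45.6)}
```

>>> {"api": "servo_tool", "payload": {
  "motion": [0,0,4,0,0,0,20,0,0,8,0,0,0,20,0,0,12,0,0,0,20,0,0,12,0,0,0,20,0,0,6,0,0,0,20,0,0,2,0,0,0,20,0,0,0,0,0,0,20,0,0,0,0,0,0,20,0,0,0,0,0,0,20,0,0,0,0,0,0,20]
}}

```text
time_s: 19.5
ee_pos: [425.6, 224.2, 77.7]
ee_rot: [180.0, 0.1, -2.8]
force: [-0.3, 0.3, -2.7]
gripper_width: 45.3
```

>>> {"api": "servo_tool", "payload": {
  "motion": [0,0,0,0,0,0,20,0,0,0,0,0,0,20]
}}

```text
time_s: 19.67
ee_pos: [425.9, 224.3, 77.9]
ee_rot: [180.0, 0.0, -2.8]
force: [-0.7, -0.2, -2.7]
gripper_width: 45.5
```

>>> {"api": "servo_tool", "payload": {
  "motion": [0,0,0,0,0,0,20,0,0,0,0,0,0,20]
}}

```text
time_s: 19.83
ee_pos: [426.0, 224.4, 78.1]
ee_rot: [180.0, 0.0, -2.8]
force: [0.3, 0.4, -2.9]
gripper_width: 45.6
```

>>> {"api": "servo_tool", "payload": {
  "motion": [0,0,0,0,0,0,20,0,0,0,0,0,0,20]
}}

```text
time_s: 20.0
ee_pos: [426.1, 224.4, 78.3]
ee_rot: [180.0, -0.0, -2.8]
force: [-0.6, 0.8, -3.1]
gripper_width: 45.5
```

```bash
python3 - <<'E'
from ov import *
s=sensors.state(); print({k:np.round(s[k],2) for k in('ee_pos','ee_rot','force','torque','effort','gripper_width')})
a=get('scene','scene11')['image'][120:240,290:410,::-1]
cv2.imwrite('pics/e11.png',cv2.resize(a,None,fx=4,fy=4))
E
```

```text
{'ee_pos': array([426.07, 224.39,  78.27]), 'ee_rot': array([ 1.80e+02, -1.00e-02, -2.77e+00]), 'force': array([-0.61,  0.82, -3.15]), 'torque': array([ 0.01, -0.09,  0.08]), 'effort': array([ 0.000e+00, -3.713e+01, -1.781e+01,  6.000e-02, -1.000e-02,
       -0.000e+00]), 'gripper_width': np.float64(45.48)}
```

View pics/e11.png

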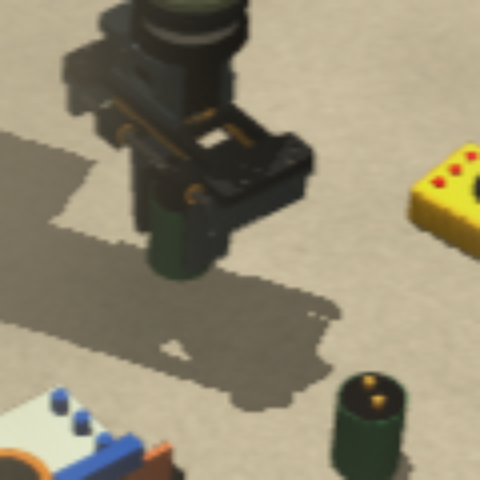

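Can B is lifted clear and weighs about 2.9 N, against 5.3 N for A. A is the heavier, by about 0.25 kg. Setting B down.

>>> {"api": "servo_tool", "payload": {
  "motion": [0,0,-8,0,0,0,20,0,0,-12,0,0,0,20,0,0,-12,0,0,0,20,0,0,-6,0,0,0,20,0,0,-3,0,0,0,20,0,0,-1.5,0,0,0,20,0,0,-1,0,0,0,20,0,0,0,0,0,0,20,0,0,0,0,0,0,20,0,0,0,0,0,0,20]
}}

```text
time_s: 20.88
ee_pos: [426.4, 224.6, 35.2]
ee_rot: [-180.0, -0.1, -2.8]
force: [-0.9, -0.0, -1.5]
gripper_width: 45.4
```

>>> {"api": "servo_tool", "payload": {
  "motion": [0,0,-0.3,0,0,0,20,0,0,0,0,0,0,20,0,0,0,0,0,0,20]
}}

```text
time_s: 21.13
ee_pos: [426.1, 224.4, 34.6]
ee_rot: [-180.0, -0.0, -2.8]
force: [-0.2, -0.3, -2.3]
gripper_width: 45.1
```

>>> {"api": "servo_tool", "payload": {
  "motion": [0,0,-0.3,0,0,0,20,0,0,0,0,0,0,20,0,0,0,0,0,0,20]
}}

```text
time_s: 21.38
ee_pos: [426.1, 224.4, 34.6]
ee_rot: [-180.0, -0.0, -2.8]
force: [-1.1, -1.0, 3.2]
gripper_width: 45.5
```

>>> {"api": "servo_tool", "payload": {
  "motion": [0,0,-0.3,0,0,0,20,0,0,0,0,0,0,20,0,0,0,0,0,0,20]
}}

```text
time_s: 21.63
ee_pos: [426.1, 224.4, 34.5]
ee_rot: [-180.0, -0.0, -2.8]
force: [-2.6, -1.8, 6.8]
gripper_width: 45.6
```

Seated on the bench. Opening and lifting away, then back to A.

>>> {"api": "servo_tool", "payload": {
  "motion": [0,0,0.3,0,0,0,20,0,0,0,0,0,0,55,0,0,0,0,0,0,65,0,0,0,0,0,0,100,0,0,0,0,0,0,100,0,0,0,0,0,0,100,0,0,0,0,0,0,100,0,0,5,0,0,0,100,0,0,15,0,0,0,100,0,0,30,0,0,0,100]
}}

```text
time_s: 22.47
ee_pos: [424.0, 223.3, 82.5]
ee_rot: [179.8, 0.4, -2.8]
force: [0.2, 0.1, -0.2]
gripper_width: 91.2
```

>>> {"api": "servo_tool", "payload": {
  "motion": [0,0,30,0,0,0,100,0,0,25,0,0,0,100,15,0,5,0,0,0,100,35,0,0,0,0,0,100,38,0,0,0,0,0,100,38,0,0,0,0,0,100,35,-1,0,0,0,0,100,22,-1,0,0,0,0,100,9.5,0,0,0,0,0,100,0,0,0,0,0,0,100]
}}

```text
time_s: 23.3
ee_pos: [619.9, 222.1, 143.7]
ee_rot: [-180.0, -0.0, -2.8]
force: [-0.5, 0.4, -0.4]
gripper_width: 91.4
```

>>> {"api": "servo_tool", "payload": {
  "motion": [0,0,0,0,0,0,100,0,0,0,0,0,0,100]
}}

```text
time_s: 23.47
ee_pos: [616.8, 222.4, 144.2]
ee_rot: [180.0, 0.1, -2.7]
force: [-0.6, 0.4, 0.4]
gripper_width: 91.4
```

```bash
python3 - <<'E'
from ov import *
s=sensors.state(); print({k:np.round(s[k],2) for k in('ee_pos','ee_rot','force','torque','gripper_width')})
a=get('scene','scene12')['image'][140:270,300:450,::-1]
cv2.imwrite('pics/e12.png',cv2.resize(a,None,fx=4,fy=4))
E
```

```text
{'ee_pos': array([616.78, 222.44, 144.17]), 'ee_rot': array([ 1.7998e+02,  1.0000e-01, -2.7400e+00]), 'force': array([-0.57,  0.44,  0.4 ]), 'torque': array([-0.04, -0.13, -0.01]), 'gripper_width': np.float64(91.38)}
```

View pics/e12.png

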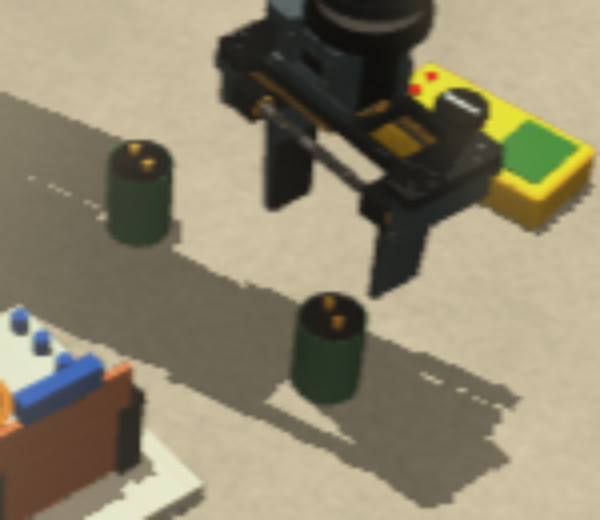

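B stands upright. Regrasping A.

>>> {"api": "servo_tool", "payload": {
  "motion": [1,0.4,-15,0,0,0,100,0,0,-27,0,0,0,100,0,0,-27,0,0,0,100,0,0,-22,0,0,0,100,0,0,-12,0,0,0,100,0,0,-6,0,0,0,100,0,0,0,0,0,0,100,0,0,0,0,0,0,60,0,0,0,0,0,0,50,0,0,0,0,0,0,40],
  "newtons": 10
}}

```text
time_s: 24.35
ee_pos: [620.5, 223.1, 36.8]
ee_rot: [-179.9, -0.2, -2.8]
force: [0.8, 0.3, 0.2]
gripper_width: 74.1
```

>>> {"api": "servo_tool", "payload": {
  "motion": [0,0,0,0,0,0,40,0,0,0,0,0,0,30,0,0,0,0,0,0,30,0,0,0,0,0,0,30,0,0,0,0,0,0,30,0,0,0,0,0,0,30]
}}

```text
time_s: 24.85
ee_pos: [619.2, 222.8, 35.4]
ee_rot: [180.0, 0.0, -2.8]
force: [-1.8, -0.2, 3.0]
gripper_width: 45.3
```

>>> {"api": "servo_tool", "payload": {
  "motion": [0,0,0,0,0,0,20,0,0,0,0,0,0,20,0,0,0,0,0,0,20,0,0,0,0,0,0,20],
  "newtons": 45
}}

```text
time_s: 25.18
ee_pos: [619.2, 222.8, 35.3]
ee_rot: [180.0, 0.0, -2.8]
force: [-2.6, -0.3, 4.6]
gripper_width: 44.9
```

```bash
python3 - <<'E'
from ov import *
s=sensors.state(); print({k:np.round(s[k],2) for k in('ee_pos','ee_rot','force','torque','gripper_width')})
E
```

```text
{'ee_pos': array([619.18, 222.76,  35.32]), 'ee_rot': array([ 1.7999e+02,  4.0000e-02, -2.7800e+00]), 'force': array([-2.59, -0.34,  4.64]), 'torque': array([-0.1 ,  0.47, -0.08]), 'gripper_width': np.float64(44.89)}
```

>>> {"api": "servo_tool", "payload": {
  "motion": [0,0,4,0,0,0,20,0,0,8,0,0,0,20,0,0,14,0,0,0,20,0,0,22,0,0,0,20,0,0,26,0,0,0,20,0,0,26,0,0,0,20,0,0,26,0,0,0,20,0,0,18,0,0,0,20,0,0,8,0,0,0,20,0,0,3,0,0,0,20]
}}

```text
time_s: 26.02
ee_pos: [620.2, 222.9, 191.5]
ee_rot: [-179.9, -0.2, -2.8]
force: [0.0, 0.2, -5.9]
gripper_width: 44.9
```

>>> {"api": "servo_tool", "payload": {
  "motion": [-4,-7,0,0,0,0,20,-8,-14,0,0,0,0,20,-12,-20,0,0,0,0,20,-13,-22,0,0,0,0,20,-13,-22,0,0,0,0,20,-13,-22,0,0,0,0,20,-13,-22,0,0,0,0,20,-13,-22,0,0,0,0,20,-12,-20,0,0,0,0,20,-10,-17,0,0,0,0,20]
}}

```text
time_s: 26.85
ee_pos: [505.7, 33.0, 188.2]
ee_rot: [179.9, 0.3, -2.8]
force: [-0.8, -0.4, -4.9]
gripper_width: 45.2
```

>>> {"api": "servo_tool", "payload": {
  "motion": [-7,-13,0,0,0,0,20,-3,-7,0,0,0,0,20,0,0,0,0,0,0,20,0,0,0,0,0,0,20,0,0,0,0,0,0,20]
}}

```text
time_s: 27.27
ee_pos: [498.9, 15.3, 189.7]
ee_rot: [-180.0, 0.0, -2.8]
force: [0.1, -0.7, -5.6]
gripper_width: 45.3
```

```bash
python3 - <<'E'
from ov import *
s=sensors.state(); print({k:np.round(s[k],2) for k in('time_s','ee_pos','ee_rot','force','torque','gripper_width')})
a=get('scene','scene13')['image'][120:290,230:430,::-1]
cv2.imwrite('pics/e13.png',cv2.resize(a,None,fx=3.5,fy=3.5))
E
```

```text
{'time_s': np.float64(27.27), 'ee_pos': array([498.88,  15.33, 189.75]), 'ee_rot': array([-1.7997e+02,  1.0000e-02, -2.7600e+00]), 'force': array([ 0.09, -0.72, -5.65]), 'torque': array([ 0.04, -0.07, -0.02]), 'gripper_width': np.float64(45.26)}
```

View pics/e13.png

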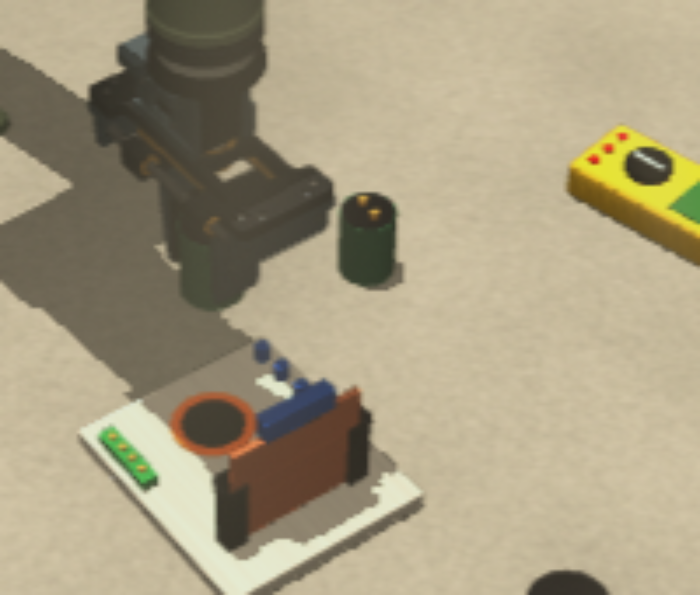

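Can A is held over the pad. Lowering to TCP z ≈130.3, which puts its underside 80 mm above the deck.

>>> {"api": "servo_tool", "payload": {
  "motion": [-0.8,-1.3,-6,0,0,0,20,0,0,-12,0,0,0,20,0,0,-15,0,0,0,20,0,0,-14,0,0,0,20,0,0,-8,0,0,0,20,0,0,-3.5,0,0,0,20,0,0,-1,0,0,0,20,0,0,0,0,0,0,20,0,0,0,0,0,0,20,0,0,0,0,0,0,20]
}}

```text
time_s: 28.15
ee_pos: [498.4, 13.5, 131.4]
ee_rot: [-180.0, -0.1, -2.8]
force: [0.5, -0.8, -5.3]
gripper_width: 45.2
```

>>> {"api": "servo_tool", "payload": {
  "motion": [0,0,0,0,0,0,20,0,0,0,0,0,0,20,0,0,0,0,0,0,20,0,0,0,0,0,0,20,0,0,0,0,0,0,20,0,0,0,0,0,0,20]
}}

```text
time_s: 28.65
ee_pos: [497.8, 13.5, 130.7]
ee_rot: [180.0, -0.0, -2.8]
force: [0.0, -0.2, -4.8]
gripper_width: 44.7
```

```bash
python3 - <<'E'
from ov import *
s=sensors.state(); print({k:np.round(s[k],2) for k in('time_s','ee_pos','ee_rot','force','torque','gripper_width','qvel')})
f=get('scene','scene14'); get('top','top14')
p=s['ee_pos'];org=np.array((255,160));sc=5
im=cv2.resize(f['image'][160:280,255:395,::-1],None,fx=sc,fy=sc,interpolation=0)
t=np.linspace(0,2*np.pi,60)
for z,c,r,col in((95,p[:2],23,(0,255,0)),(155,p[:2],23,(0,255,0)),(15,[497.8,13.8],32,(0,0,255))):
    q=np.c_[c[0]+r*np.cos(t),c[1]+r*np.sin(t),np.full(60,z)]
    cv2.polylines(im,[((proj(f,q)+.5-org)*sc).astype(int)],True,col,1)
cv2.imwrite('pics/e14.png',im)
E
```

```text
{'time_s': np.float64(28.65), 'ee_pos': array([497.77,  13.49, 130.71]), 'ee_rot': array([ 1.80e+02, -1.00e-02, -2.77e+00]), 'force': array([ 0.04, -0.18, -4.77]), 'torque': array([-0.06, -0.07, -0.  ]), 'gripper_width': np.float64(44.74), 'qvel': array([-0.02,  0.08, -0.  , -0.01,  0.06,  0.1 ])}
```

View pics/e14.png

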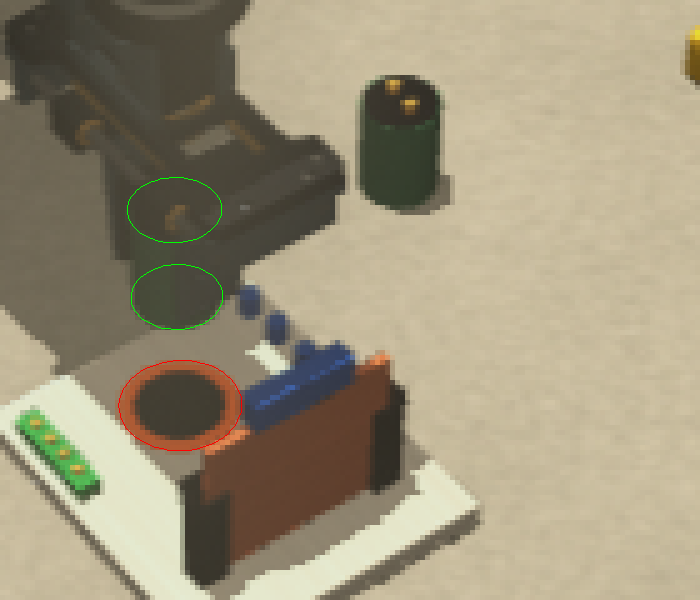

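View pics/top14.png

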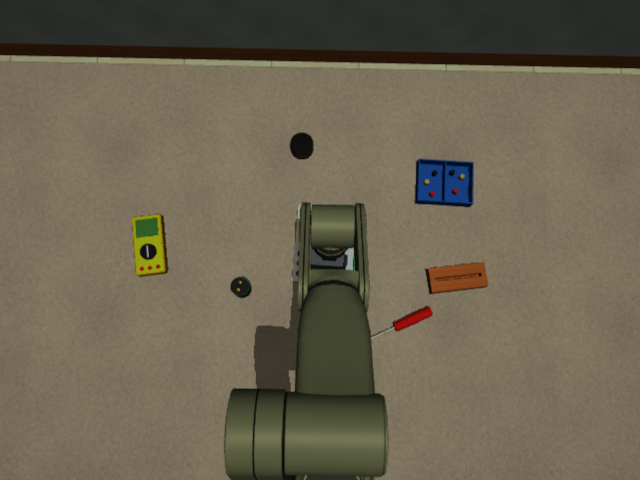

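View pics/scene14.png

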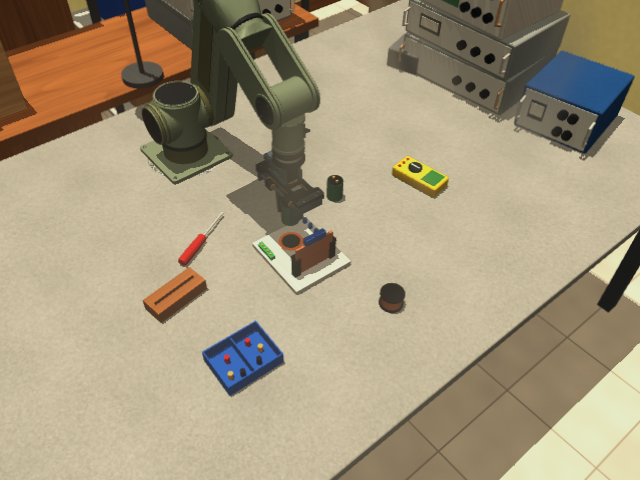

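The projected can and pad circles match the picture. The bystanders sit at their original pixels, the plate is home, B stands upright, and the arm is still. Handing in.

```bash
python3 -c "
from h import *
print(env.job_done())"
```

```text
the job is handed in; nothing more can be done
None
```

The job is done and handed in at about 28.7 s, well inside the 72 s limit.

- **Shield plate:** I took it from the stand and slid it down between the guides. The slot floor was felt at the expected height (TCP z 115.9 mm), with side forces below about 3 N on the way down. After release, the picture showed it fully home.
- **Cans:** I lifted both clear of the bench and dropped neither. Can A (the far one) read about 5.3 N and can B (the near one) about 2.9 N, so A is the heavier, iron-cored one. B stands upright on the bench where it started.
- **Final hold:** Can A is held upright and still at (497.8, 13.5). Its underside is about 95 mm above the bench, which is 80 mm above the pad. The can and pad outlines drawn from the measurements matched the last picture.
- **Bystanders:** The meter, screwdriver, spool and parts tray looked unmoved in the last pictures.

**Disagreements:** The two cameras differed by 2–3 mm on the chassis and stand. Heights measured from both views came out 1–5 mm low there, with one deck corner nearly 6 mm low. I checked the scene camera against the held plate, weighted it more, and let touch decide the final fit.

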